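# Pry open the spacer case and refill it

### The job

Slide the blade of the pry tool into the notch under the closed cover of the grey parts case, lever the cover up with it until it stands about upright, and lay the tool flat on the bench again. Then take the scoop by its handle, pour all six brass spacers into the open case and set the empty scoop back down upright on the bench. Keep your fingers off the case and its cover, and leave the board holder, the swab jar and the wick spool where they are.

Things in the scene. Friction and masses are not known exactly. Their poses are not given: they have to be found in the camera images.
- case: grey rectangular parts case, fixed to the bench, 100 mm (its x) x 150 mm (its y) x 50 mm high, open-topped under its cover, walls and floor 4 mm. Origin: centre of the underside. Its -x face is the front, with the notch; the hinge is on the +x top edge
- lid (a joint): the case's grey cover, a flat plate 100 x 150 x 5 mm with a thin metal panel on top, underside level with the case's rim (50 mm high) when shut, its front edge flush with the case's front. Value in rad: 0 shut, 1.57 upright, 1.9 the stop. A stiff hinge: it stays wherever it is left; 1 to 2 N at the front edge moves it
- notch (a point): centre of the pry notch in the top of the case's front wall, at the outer face: an opening 64 mm wide (along case y) and 11 mm high, from 39 mm above the bench up to the cover's underside at 50 mm. Behind the 4 mm wall is the case's hollow
- case_hinge (a point): middle of the cover's hinge line (along case y), on the top of the case's rear edge, 50 mm above the bench
- pry_tool: pry tool lying flat on the bench, 190 mm long along its x: black handle (from x = -95 to -5 mm, 18 mm wide, 20 mm high) and a flat steel blade (x = -5 to +95 mm, 16 mm wide, 3 mm thick, flush with the handle's underside). Origin: middle of the length, on the underside; weight about 70 g
- pry_grip (a point): good place to grip on the pry tool's handle, 30 mm behind its origin and 10 mm above its underside; close the fingers across the 18 mm width
- pry_tip (a point): end of the blade, at mid thickness (1.5 mm above the tool's underside), 125 mm ahead of pry_grip
- scoop: aluminium scoop with six spacers: tray 60 mm wide from x = -24 to +65 mm, floor 2 mm, side and rear walls 32 mm high, 3 mm thick; open +x end, its floor rising from x = 35 mm at 20 degrees to a lip 12 mm high; straight black handle x = -86 to -24 mm, 14 mm wide, 36 mm high. Origin on the underside. 120 g empty
- scoop_grip (a point): good place to grip on the scoop's handle, 57 mm behind its origin, 22 mm high; close the fingers across the 14 mm width
- scoop_spout (a point): middle of the spout lip, 64 mm ahead of the scoop's origin, 12 mm high
- spacer1: brass spacer, a cylinder 12 mm in diameter and 12 mm high, 12 g, starting on end in the scoop. Origin: centre of its lower end
- spacer2: brass spacer, a cylinder 12 mm in diameter and 12 mm high, 12 g, starting on end in the scoop. Origin: centre of its lower end
- spacer3: brass spacer, a cylinder 12 mm in diameter and 12 mm high, 12 g, starting on end in the scoop. Origin: centre of its lower end
- spacer4: brass spacer, a cylinder 12 mm in diameter and 12 mm high, 12 g, starting on end in the scoop. Origin: centre of its lower end
- spacer5: brass spacer, a cylinder 12 mm in diameter and 12 mm high, 12 g, starting on end in the scoop. Origin: centre of its lower end
- spacer6: brass spacer, a cylinder 12 mm in diameter and 12 mm high, 12 g, starting on end in the scoop. Origin: centre of its lower end
- board_holder: bystander: brass plate 100 x 150 mm, about 20 mm high, with a steel clamp bar and a small green circuit board. Origin: centre of the underside
- swab_jar: bystander: clear open jar of cotton swabs, 72 mm in diameter, 78 mm high. Origin: centre of the underside
- wick_spool: bystander: flat white plastic spool of copper wick, 64 mm in diameter, 15 mm high, lying flat. Origin: centre of the underside
Not all that is in view belongs to the job. Of the things that look like the scoop, take the one that is farthest to the robot's right at the start.

How it is judged:
By the outcome, as a careful person would: the job done as asked, in the order asked, and still so for the second after the job is handed in, with the robot touching nothing.
It also fails if it takes over 69 s, if anything falls off the work surface, if the arm or the gripper's body presses on something with over 40 N, if the wrist force passes 120 N, or if a joint passes its speed limit or range.

### The arm

A 6-joint arm with a two-finger parallel gripper is mounted at the origin on the work surface. World frame = base frame: x ahead of the robot, y to its left, z up, the work surface at z = 0. Lengths are in m, angles in rad, forces in N, time in s.
With the tool pointing down it reaches from about 0.225 to 0.875 m from the base axis. Payload 3.4 kg.
Tool frame: the origin (TCP) lies at the very end of the fingers, on their centre line; the grasp point (between the pads) lies 19 mm behind it; z points along the fingers, y is the direction in which the jaws open and shut (so a half turn about z gives the same grasp; the last joint's range is limited). The gripper opens to 85 mm and grips with 20 to 120 N. Pads are 22 mm wide; open, the fingers measure 114 mm over their backs; the gripper's body (76 mm by 85 mm) begins 54 mm behind the grasp point. The pads swing forward as they close: fully open they stand 13 mm farther back than shut.
Start: joints at [-1.331, 0.276, 1.505, -0, 1.361, -0.121], TCP at [0.203, -0.538, 0.205] pointing down, gripper open.
Joint ranges: [-2.89, 2.89], [-0.75, 2.08], [0.22, 2.7], [-1.18, 4.32], [0.11, 2.71], [-2.7, 2.7]. Speed limits (rad/s): [2.57, 2.57, 3.14, 3.14, 3.14, 3.14].

### API

Orientations are given as [roll, pitch, yaw] about the fixed x, y, z axes, in that order (R = Rz(yaw) Ry(pitch) Rx(roll)).
In Python, from rig import robot gives the robot as it stands.
- The arm moves only by the tool send_rows, never from a script. Its argument "plan" is a list of rows, each a list of 7 numbers: the shift along the world's x, y, z normalised to -1 to 1, where 1 is 0.2 m, then the turn, a rotation vector about the world's x, y, z normalised to -1 to 1, where 1 is pi rad, then the closure, from -1 (fully open) to 1 (shut). In form: [[tx, ty, tz, rx, ry, rz, hand], ...]. A call has 1 to 12 rows; each row is the pose to reach, as a shift and turn from the pose commanded when the call began, turning the shorter way round; what a row does not reach only later rows make up. A row lasts 1/8 s, in which the tool goes at most 62.5 mm and 10.7 degrees, less where a joint would pass 70% of its speed; a pose out of reach is approached as far as the arm can. A call with a number of a shift or a turn outside -1 to 1 is refused whole. A call with a gripper value outside its range is refused whole. The fingers move at their own pace and stop on an object; "newtons" is the grip in N (left out, the last holds). Time passes only in rows, so rows that repeat a pose let the fingers close. It gives the time, the measured TCP pose, the force and the opening at its end, in the units of the state.
- robot.observe(): the state, without advancing time (a new reading comes with each control period).
- robot.get_image(name): name is "side" or "top"; returns (picture, depth): 480x640x3 uint8, red, green, blue; 480x640 float32, m along the optical axis (not along the pixel's ray), 0 where there is no reading.
- robot.camera_model(name): a dict with "intrinsics" (3x3 intrinsics, pixels), "view" (4x4, takes a point from world to camera coordinates). Camera axes: x right, y down, z forward; pixel columns grow to the right and rows downward; lengths in m; the calibration is good to about 2 mm. A picture is of the moment at which its call begins. camera_model takes no time and is no camera call.
- robot.job_done(): hands the job in, once; it reports no verdict.
Trained networks look in the newest picture that a camera, given by its name, has taken for a name from the list of things; names that differ only in an ending like _2 or _b are one class to them, and where a whole thing is asked for, a point or a joint stands for the part that bears it (a point fixed in the world has none). Each returns a list of dicts, best first, with "score" (0 to 1); they miss things now and then, are a little off and sometimes report something else, mostly with a low value. They report only what shows in the picture. A call takes as long as a camera call. They do not tell look-alikes from the thing itself.
- robot.boxes_of(label, camera): "at" ([row, column] in pixels, amid what is visible of it).
The state is a dict: "time_s": time; "joints": joint angles; "dq": joint speeds; "joint_torque": joint torques, N m; "eef_pos": TCP position; "orientation": TCP orientation; "wrist_force": force on the tool from outside, world axes, zero at the start; "torque": the same for the moment, N m; "width": opening from 0.0 (shut) to 1.0 (fully open).
Only numpy, scipy, OpenCV 4.12 (cv2) and the standard library are available. Lean on these libraries where they do the work, as an engineer would, in place of code of your own. Each camera call takes 0.05 s, during which the arm holds its last target. There are 200 camera calls.

## Working session

There is one attempt and no reset: what is moved stays moved. The work goes in short steps, Python scripts to look and compute and a tool call to move; the robot and the scene stay as the last step left them, time stands still between calls to the robot, and variables do not carry over. Pictures are saved under pics/ and viewed, about 8 in all and at most 12, crops included, and the job is handed in when it is done.

Besides the shell and the picture viewer there is one more tool, called as name([rows], argument=value, ...), one row to a line, values as JSON. send_rows: Moves the arm, as the interface text tells. Its arguments: {"type":"object","properties":{"plan":{"type":"array"},"newtons":{"type":"number"}},"required":["plan"]}

```bash
mkdir -p pics; cat > h.py <<'E'
import numpy as np, cv2, sys
from rig import robot
def snap(n,f=None):
    p,d=robot.get_image(n)
    if f: cv2.imwrite('pics/'+f,cv2.cvtColor(p,cv2.COLOR_RGB2BGR))
    return p,d
def world(n,d,r,c):
    m=robot.camera_model(n);K=np.array(m['intrinsics']);V=np.array(m['view'])
    z=d[int(r),int(c)]; p=np.array([(c-K[0,2])/K[0,0]*z,(r-K[1,2])/K[1,1]*z,z,1])
    return (np.linalg.inv(V)@p)[:3]
def cloud(n,d):
    m=robot.camera_model(n);K=np.array(m['intrinsics']);V=np.array(m['view'])
    r,c=np.mgrid[:480,:640]
    P=np.stack([(c-K[0,2])/K[0,0]*d,(r-K[1,2])/K[1,1]*d,d,np.ones_like(d)],-1)
    return (P@np.linalg.inv(V).T)[...,:3]
def proj(n,p):
    m=robot.camera_model(n);K=np.array(m['intrinsics']);V=np.array(m['view'])
    q=K@(V@np.append(p,1))[:3]; return q[1]/q[2],q[0]/q[2]
E
python3 - <<'E'
from h import *
np.set_printoptions(precision=4,suppress=True)
D={n:snap(n,n+'0.png') for n in('top','side')}
np.savez('d0.npz',top=D['top'][1],side=D['side'][1])
print(robot.observe())
for n in D:
    m=robot.camera_model(n);V=np.array(m['view']);print(n,np.linalg.inv(V)[:3],m['intrinsics'])
    for l in['case','notch','case_hinge','pry_tool','pry_grip','pry_tip','scoop','scoop_grip','scoop_spout','board_holder','swab_jar','wick_spool']:
        for b in robot.boxes_of(l,n):
            if b['score']>.3: print(n,l,b['at'],round(b['score'],2),world(n,D[n][1],*b['at']))
E
```

```text
{'time_s': 0.1, 'joints': array([-1.331 ,  0.2765,  1.506 ,  0.    ,  1.3607, -0.121 ]), 'dq': array([ 0.0011, -0.0013, -0.0017, -0.0001, -0.0024,  0.0005]), 'joint_torque': array([  0.001 , -41.77  , -24.6405,  -0.0002,   0.0058,   0.    ]), 'eef_pos': array([ 0.2029, -0.5375,  0.2046]), 'orientation': array([-3.14  , -0.0002,  0.3608]), 'wrist_force': array([ 0.1319, -0.9974,  0.4829]), 'torque': array([-0.0049, -0.0316, -0.0157]), 'width': 1.0010528506316692}
top [[ 0.0231 -0.9935  0.1113  0.4113]
 [-0.9993 -0.0263 -0.0272  0.0156]
 [ 0.0299 -0.1106 -0.9934  1.2601]] [[500.0979   0.     315.3723]
 [  0.     500.0979 242.148 ]
 [  0.       0.       1.    ]]
top case [235.2, 234.3] 0.7 [0.5582 0.1791 0.0541]
top notch [237.4, 235.2] 0.87 [0.5528 0.1767 0.0547]
top case_hinge [235.1, 234.5] 0.72 [0.5584 0.1787 0.0542]
top case_hinge [160.9, 243.1] 0.46 [0.7526 0.1695 0.0189]
top pry_tool [234.9, 232.4] 0.75 [0.5588 0.1838 0.0538]
top pry_tool [278.7, 345.9] 0.58 [ 0.4611 -0.0962  0.0198]
top pry_grip [275.2, 348.0] 0.86 [ 0.4706 -0.1027  0.0049]
top pry_tip [277.9, 349.1] 0.94 [ 0.46
[... 1042 characters left out ...]
 [288.8, 273.1] 0.58 [ 0.4453 -0.0996  0.0199]
side pry_tip [294.3, 272.9] 0.64 [ 0.4437 -0.1033  0.0077]
side scoop [365.9, 314.8] 0.72 [ 0.5    -0.3016  0.0016]
side scoop [224.2, 224.9] 0.67 [0.3521 0.1465 0.0291]
side scoop_grip [367.4, 323.0] 0.96 [ 0.514  -0.308   0.0019]
side scoop_grip [226.1, 229.3] 0.59 [0.362  0.1471 0.0216]
side scoop_spout [210.8, 308.0] 0.71 [0.5567 0.1286 0.0539]
side scoop_spout [370.9, 320.4] 0.68 [ 0.5079 -0.3155  0.0026]
side scoop_spout [221.7, 224.8] 0.56 [0.3498 0.1982 0.0016]
side board_holder [277.4, 403.8] 0.89 [ 0.7277 -0.1126  0.0161]
side swab_jar [179.1, 224.3] 0.59 [0.3591 0.3064 0.0648]
side wick_spool [212.2, 386.1] 0.63 [0.7606 0.1398 0.016 ]
```

View pics/top0.png

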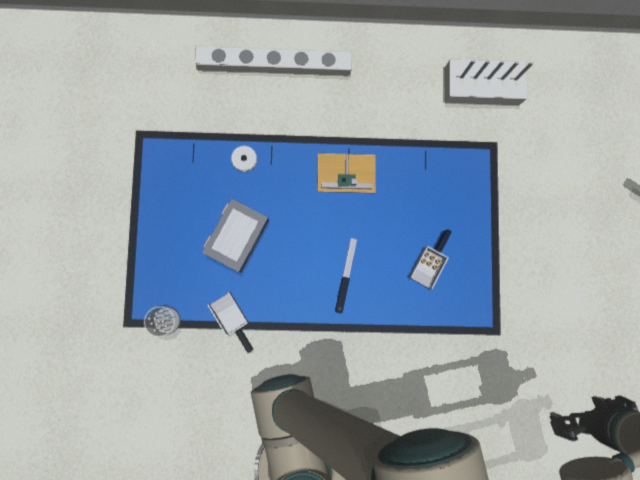

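View pics/side0.png

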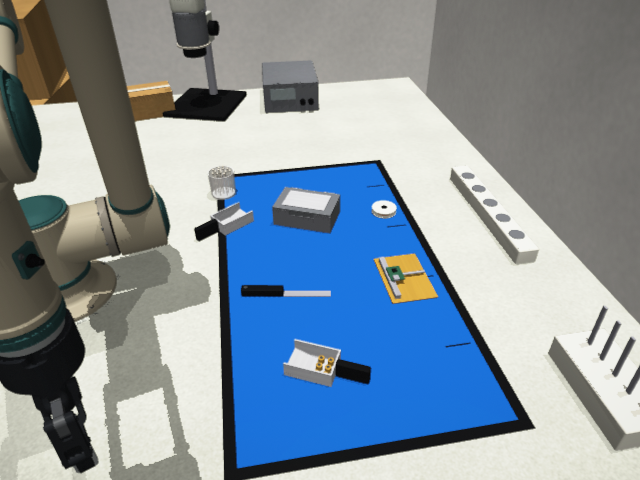

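The top image shows two scoops: one at about (430,262) holding six brass spacers, farthest right (y≈-0.31), and an empty one at about (230,315) on the left. The case is at (236,236), the pry tool runs from (341,310) to (353,240), and the board holder, spool and jar sit around them. I'll enlarge and measure.

```bash
python3 - <<'E'
from h import *
np.set_printoptions(precision=4,suppress=True)
d0=np.load('d0.npz')
t=cv2.imread('pics/top0.png');s=cv2.imread('pics/side0.png')
a=cv2.resize(t[190:280,195:275],(400,450),interpolation=2)
b=cv2.resize(s[175:240,265:345],(400,325),interpolation=2)
c=cv2.resize(t[225:295,400:460],(300,350),interpolation=2)
e=cv2.resize(s[335:390,275:380],(500,262),interpolation=2)
o=np.zeros((600,800,3),np.uint8);o[:325,:400]=b[:325];o[:262,400:800]=cv2.resize(e,(400,210))[:0].shape and cv2.resize(e,(400,262));
o[325:600,:]=0;a=cv2.resize(a,(244,275));c=cv2.resize(c,(236,275));o[325:,:244]=a;o[325:,300:536]=c
cv2.imwrite('pics/crop.png',o)
def rect(n,P,m,name):
    m=cv2.morphologyEx(m.astype(np.uint8),cv2.MORPH_OPEN,np.ones((2,2)))
    k,l,st,ce=cv2.connectedComponentsWithStats(m)
    i=1+np.argmax(st[1:,4]); q=P[l==i]
    (cx,cy),(w,h),_=r=cv2.minAreaRect((q[:,:2]*1000).astype(np.float32))
    B=cv2.boxPoints(r);e1=B[1]-B[0];e2=B[2]-B[1];L=e1 if np.hypot(*e1)>np.hypot(*e2) else e2
    print(n,name,'c',cx,cy,'size',w,h,'long axis deg',np.degrees(np.arctan2(L[1],L[0])),'z med/max',np.median(q[:,2]),q[:,2].max(),len(q)); return q
for n in('top','side'):
    P=cloud(n,d0[n]);X,Y,Z=P[...,0],P[...,1],P[...,2]
    img=cv2.imread(f'pics/{n}0.png').astype(int);bl=img[...,0]-img[...,2]>60
    reg=lambda x0,x1,y0,y1:(X>x0)&(X<x1)&(Y>y0)&(Y<y1)
    rect(n,P,reg(.45,.68,.05,.3)&(Z>.046),'case')
    rect(n,P,reg(.34,.6,-.17,-.04)&~bl&(Z>-.01),'pry')
    rect(n,P,reg(.34,.6,-.17,-.04)&~bl&(Z>.012),'pryhandle')
    q=rect(n,P,reg(.36,.62,-.40,-.22)&~bl&(Z>-.01),'scoop')
    rect(n,P,reg(.36,.62,-.40,-.22)&~bl&(Z>.02)&(img.max(-1)<70),'scoophandle')
    rect(n,P,reg(.36,.62,-.40,-.22)&~bl&(img.max(-1)>=100),'scooptray')
E
```

```text
top case c 531.1166381835938 111.74655151367188 size 267.6311340332031 155.4619903564453 long axis deg 68.188736 z med/max 0.055000912798195745 1.2600926392267062 2610
top pry c 480.2655334472656 -68.32879638671875 size 111.60604858398438 186.28964233398438 long axis deg -19.65712 z med/max 0.006180771976075805 1.2600926392267062 497
top pryhandle c 433.3586120605469 -51.573280334472656 size 111.60604858398438 86.67012023925781 long axis deg 70.34288 z med/max 0.01877028966083183 1.2600926392267062 232
top scoop c 449.1669921875 -199.02117919921875 size 118.99806213378906 419.21441650390625 long axis deg -64.15011 z med/max 0.009646749642397756 1.2600926392267062 1137
top scoophandle c 482.08306884765625 -176.20159912109375 size 37.73566818237305 407.0478820800781 long axis deg -64.448326 z med/max 0.03488354054543619 1.2600926392267062 113
top scooptray c 480.517578125 -170.1295623779297 size 104.75125122070312 382.2242736816406 long axis deg -84.88768 z med/max 0.005633917400464705 1.2600926392267062 856
side case c 459.6522521972656 -299.4788818359375 size 1192.756591796875 166.89
[... 257 characters left out ...]
34 726
side pryhandle c 424.00286865234375 -92.1524429321289 size 21.001888275146484 87.78099060058594 long axis deg -10.462976 z med/max 0.0185353533399098 0.023372168487055034 322
side scoop c 504.7448425292969 -583.0594482421875 size 642.2966918945312 149.72154235839844 long axis deg 87.01818 z med/max 0.01479532882662049 0.7424804900029491 2379
side scoophandle c 562.449951171875 -341.8937683105469 size 14.283184051513672 59.461212158203125 long axis deg -28.470064 z med/max 0.03286468903072054 0.03855207187537424 382
side scooptray c 435.0206298828125 -576.681884765625 size 640.0609741210938 100.19023895263672 long axis deg 77.25514 z med/max 0.013011523878352027 0.7424804900029491 1753
```

View pics/crop.png

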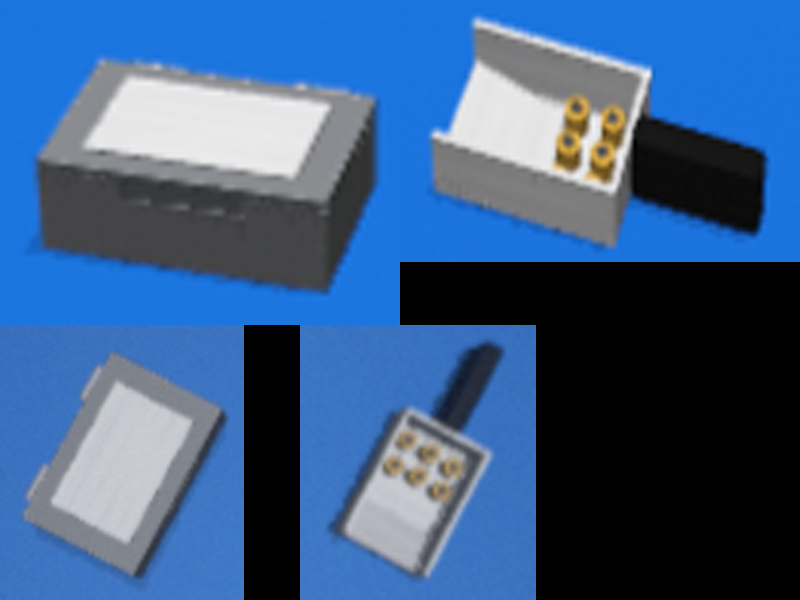

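The crop confirms the right-hand scoop, at about (430,262) in the top image, holds six spacers. Its open end points toward the robot and its handle points away. The case hinges are on its far-left edge, so the notch faces -y. I'll redo the fits with the dropout pixels removed.

```bash
python3 - <<'E'
from h import *
np.set_printoptions(precision=4,suppress=True)
d0=np.load('d0.npz')
def rect(n,P,m,name):
    m=cv2.morphologyEx(m.astype(np.uint8),cv2.MORPH_OPEN,np.ones((2,2)))
    k,l,st,ce=cv2.connectedComponentsWithStats(m)
    i=1+np.argmax(st[1:,4]); q=P[l==i]
    (cx,cy),(w,h),_=r=cv2.minAreaRect((q[:,:2]*1000).astype(np.float32))
    B=cv2.boxPoints(r);e1=B[1]-B[0];e2=B[2]-B[1];L=e1 if np.hypot(*e1)>np.hypot(*e2) else e2
    print(n,name,'c',round(cx,1),round(cy,1),'size',w,h,'deg',np.degrees(np.arctan2(L[1],L[0])),'z med/max',np.median(q[:,2]),q[:,2].max(),len(q)); return q
for n in('top','side'):
    P=cloud(n,d0[n]);X,Y,Z=P[...,0],P[...,1],P[...,2]
    img=cv2.imread(f'pics/{n}0.png').astype(int);bl=img[...,0]-img[...,2]>50
    reg=lambda x0,x1,y0,y1:(X>x0)&(X<x1)&(Y>y0)&(Y<y1)&(Z<.1)&(d0[n]>0.1)
    q=rect(n,P,reg(.45,.68,.05,.3)&(Z>.050)&~bl,'case')
    rect(n,P,reg(.34,.6,-.17,-.04)&~bl&(Z>-.01),'pry')
    rect(n,P,reg(.34,.6,-.17,-.04)&~bl&(Z>.012),'pryhandle')
    rect(n,P,reg(.36,.62,-.40,-.22)&~bl&(Z>-.01),'scoop')
    rect(n,P,reg(.36,.62,-.40,-.22)&~bl&(Z>.02)&(img.max(-1)<70),'scoophandle')
    rect(n,P,reg(.36,.62,-.40,-.22)&~bl&(img.max(-1)>=85),'scooptray')
    # bright panel
    rect(n,P,reg(.45,.68,.05,.3)&(Z>.046)&(img.min(-1)>(165)),'panel')
E
```

```text
top case c 523.8 107.1 size 262.69134521484375 149.59317016601562 deg 64.23176 z med/max 0.05505018828485908 1.2600926392267062 2535
top pry c 480.4 -68.0 size 110.90724182128906 186.28964233398438 deg -19.657112 z med/max 0.0067181959238105105 1.2600926392267062 475
top pryhandle c 432.4 -49.1 size 110.90084838867188 86.6264419555664 deg 72.73065 z med/max 0.018891692395473725 1.2600926392267062 224
top scoop c 449.0 -199.0 size 118.33462524414062 419.234130859375 deg -64.27101 z med/max 0.009454476002323187 1.2600926392267062 1110
top scoophandle c 482.1 -176.2 size 37.73566818237305 407.0478820800781 deg -64.448326 z med/max 0.03488354054543619 1.2600926392267062 113
top scooptray c 479.4 -170.2 size 102.52975463867188 382.2242736816406 deg -84.88768 z med/max 0.00724837719152005 1.2600926392267062 952
top panel c 517.5 98.9 size 246.3271484375 110.40028381347656 deg 62.291214 z med/max 0.05559243987147566 1.2600926392267062 1288
side case c 454.4 -324.1 size 1142.7940673828125 163.9337921142578 deg 77.74921 z med/max 0.055016401942137194 0.7424804900029491 1331
side pry c 473.4 -101.5 size 21.102018356323242 188.3060302734375 deg -10.671834 z med/max 0.0064765082406434415 0.023372168487055034 724
side pryhandle c 424.0 -92.2 size 21.001888275146484 87.78099060058594 deg -10.462976 z med/max 0.0185353533399098 0.023372168487055034 320
side scoop c 504.8 -583.1 size 642.3030395507812 149.57855224609375 deg 87.00356 z med/max 0.014855999281654042 0.7424804900029491 2358
side scoophandle c 562.4 -341.9 size 14.283184051513672 59.461212158203125 deg -28.470064 z med/max 0.03286468903072054 0.03855207187537424 382
side scooptray c 435.0 -576.7 size 640.0609741210938 100.19023895263672 deg 77.25514 z med/max 0.013021181850402741 0.7424804900029491 1768
side panel c 462.3 -333.9 size 1129.702880859375 120.74161529541016 deg 78.94587 z med/max 0.05561834738249716 0.7424804900029491 676
```

```bash
cat > fit.py <<'E'
from h import *
np.set_printoptions(precision=4,suppress=True)
def rect(n,P,m0,name,trim=None):
    k,l,st,ce=cv2.connectedComponentsWithStats(m0.astype(np.uint8),connectivity=4)
    i=1+np.argmax(st[1:,4]); q=P[(l==i)&m0]
    (cx,cy),(w,h),_=r=cv2.minAreaRect((q[:,:2]*1000).astype(np.float32))
    B=cv2.boxPoints(r);e1=B[1]-B[0];e2=B[2]-B[1];L=e1 if np.hypot(*e1)>np.hypot(*e2) else e2
    print(n,name,'c',round(cx,1),round(cy,1),'size',round(w,1),round(h,1),'deg',np.degrees(np.arctan2(L[1],L[0])),'z med/max',np.median(q[:,2]),q[:,2].max(),len(q)); return q
E
python3 - <<'E'
from fit import *
d0=np.load('d0.npz')
for n in('top','side'):
    P=cloud(n,d0[n]);X,Y,Z=P[...,0],P[...,1],P[...,2]
    img=cv2.imread(f'pics/{n}0.png').astype(int);bl=img[...,0]-img[...,2]>50
    reg=lambda x0,x1,y0,y1:(X>x0)&(X<x1)&(Y>y0)&(Y<y1)&(Z<.1)&(d0[n]>0.1)
    rect(n,P,reg(.45,.68,.05,.3)&(Z>.050)&~bl,'case')
    rect(n,P,reg(.45,.68,.05,.3)&(Z>.046)&(img.min(-1)>(165)),'panel')
    rect(n,P,reg(.34,.6,-.17,-.04)&~bl&(Z>-.01),'pry')
    rect(n,P,reg(.34,.6,-.17,-.04)&~bl&(Z>.012),'pryhandle')
    rect(n,P,reg(.36,.62,-.40,-.22)&~bl&(Z>-.01),'scoop')
    rect(n,P,reg(.36,.62,-.40,-.22)&~bl&(Z>.02)&(img.max(-1)<70),'scoophandle')
    rect(n,P,reg(.36,.62,-.40,-.22)&~bl&(img.max(-1)>=85)&(Z>.004),'scooptray')
E
```

```text
top case c 560.6 180.2 size 106.3 148.9 deg -26.068188 z med/max 0.055127927771354335 0.06278388875504026 2545
top panel c 560.3 178.3 size 71.0 110.0 deg -25.882442 z med/max 0.05557562094540769 0.06278388875504026 1288
top pry c 471.6 -96.6 size 16.2 188.3 deg -11.156639 z med/max 0.007232448320737994 0.02474864906305485 475
top pryhandle c 422.2 -86.9 size 16.0 87.5 deg -11.013733 z med/max 0.019092664321583297 0.02474864906305485 226
top scoop c 521.6 -315.6 size 61.0 149.4 deg -27.227785 z med/max 0.009708615406438637 0.0422457817672548 1114
top scoophandle c 561.1 -335.4 size 11.5 56.2 deg -26.867445 z med/max 0.03483304654262431 0.0422457817672548 114
top scooptray c 497.2 -303.4 size 60.4 94.9 deg -27.227781 z med/max 0.014032584703183693 0.03737623701345072 491
side case c 560.8 176.2 size 107.6 150.4 deg -26.465563 z med/max 0.055135798146692894 0.059953054341826295 1334
side panel c 559.3 179.2 size 81.0 112.7 deg -25.74258 z med/max 0.055648331245091553 0.059953054341826295 676
side pry c 471.0 -100.2 size 22.5 189.3 deg -10.573461 z med/max 0.009577405837911224 0.023372168487055034 724
side pryhandle c 422.0 -91.7 size 22.4 90.1 deg -11.86007 z med/max 0.019017041268677204 0.023372168487055034 324
side scoop c 520.6 -318.7 size 63.6 154.1 deg -28.064455 z med/max 0.015605332996701304 0.03855207187537424 2363
side scoophandle c 561.1 -340.3 size 15.8 62.2 deg -28.050587 z med/max 0.03384512363117764 0.03855207187537424 385
side scooptray c 495.5 -305.3 size 63.7 89.3 deg -28.547882 z med/max 0.015680599643610793 0.03496241248902543 1463
```

Positions, checked against the sizes given:
- **Pry tool:** centre (0.471,-0.098), yaw -11°, grip (0.442,-0.093).
- **Case:** centre (0.560,0.178), x axis at 64°, notch about (0.538,0.133).
- **Scoop:** handle (0.561,-0.338), yaw about 152.5°.

Heights match (cover 55 mm, handle 19–20 mm), so I'm moving.

send_rows([
  [1, 1, 0, 0, 0, -0.176, -1],
  [1, 1, 0, 0, 0, -0.176, -1],
  [1, 1, 0, 0, 0, -0.176, -1],
  [1, 1, 0, 0, 0, -0.176, -1],
  [1, 1, 0, 0, 0, -0.176, -1],
  [1, 1, 0, 0, 0, -0.176, -1],
], newtons=100)

```text
time_s: 2.05
eef_pos: [0.4048, -0.3357, 0.2056]
orientation: [-3.141, -0.001, -0.187]
wrist_force: [0.4, -0.4, -0.1]
width: 1.003
```

send_rows([
  [0.195, 1, -0.5, 0, 0, 0, -1],
  [0.195, 1, -0.5, 0, 0, 0, -1],
  [0.195, 1, -0.5, 0, 0, 0, -1],
  [0.195, 1, -0.5, 0, 0, 0, -1],
  [0.195, 1, -0.5, 0, 0, 0, -1],
])

```text
time_s: 2.68
eef_pos: [0.4405, -0.1364, 0.1042]
orientation: [-3.141, 0.004, -0.189]
wrist_force: [-0.2, -0.1, 0.5]
width: 0.999
```

send_rows([
  [0, 0.225, 0, 0, 0, 0, -1],
  [0, 0.225, 0, 0, 0, 0, -1],
  [0, 0.225, -0.2, 0, 0, 0, -1],
  [0, 0.225, -0.35, 0, 0, 0, -1],
  [0, 0.225, -0.35, 0, 0, 0, -1],
])

```text
time_s: 3.3
eef_pos: [0.4407, -0.0943, 0.0343]
orientation: [3.141, 0.004, -0.193]
wrist_force: [-0.3, 0.8, 1.2]
width: 0.999
```

send_rows([
  [0, 0, -0.1, 0, 0, 0, -1],
  [0, 0, -0.16, 0, 0, 0, -1],
  [0, 0, -0.16, 0, 0, 0, 1],
  [0, 0, -0.16, 0, 0, 0, 1],
  [0, 0, -0.16, 0, 0, 0, 1],
  [0, 0, -0.16, 0, 0, 0, 1],
  [0, 0, -0.16, 0, 0, 0, 1],
  [0, 0, -0.16, 0, 0, 0, 1],
  [0, 0, -0.16, 0, 0, 0, 1],
], newtons=110)

```text
time_s: 4.42
eef_pos: [0.442, -0.093, 0.0034]
orientation: [3.141, 0.0, -0.192]
wrist_force: [0.9, 0.2, 0.8]
width: 0.0
```

The fingers shut fully on nothing, so I'm looking.

```bash
python3 - <<'E'
from fit import *
p,d=snap('side','s1.png');t,dt=snap('top','t1.png')
a=cv2.imread('pics/s1.png')[200:350,190:390];b=cv2.imread('pics/t1.png')[210:330,290:450]
cv2.imwrite('pics/c1.png',np.vstack([cv2.resize(a,(400,300),interpolation=2),cv2.resize(b,(400,300),interpolation=2)]))
print(robot.observe()['width'])
E
```

```text
0.0010942210987621831
```

View pics/c1.png

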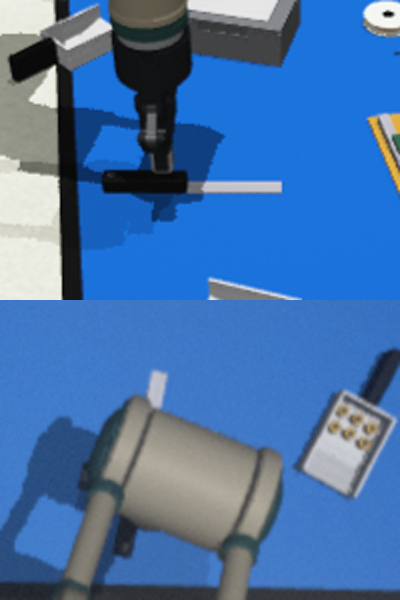

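The tool is unmoved, and the fingertips look as if they are behind the handle. I'll measure the fingertip with depth.

```bash
python3 - <<'E'
from fit import *
p,d=snap('side','s2.png')
P=cloud('side',d)
for r in range(262,300,2): print(r,[tuple((P[r,c]*1000).round().astype(int)) for c in (262,266,268,270,272,274,278)])
print(proj('side',robot.observe()['eef_pos']))
a=cv2.imread('pics/s2.png')[225:310,225:340];cv2.imwrite('pics/c2.png',cv2.resize(a,None,fx=6,fy=6,interpolation=2))
E
```

```text
262 [(np.int64(428), np.int64(-109), np.int64(103)), (np.int64(435), np.int64(-141), np.int64(128)), (np.int64(439), np.int64(-139), np.int64(126)), (np.int64(443), np.int64(-122), np.int64(111)), (np.int64(447), np.int64(-115), np.int64(105)), (np.int64(451), np.int64(-112), np.int64(102)), (np.int64(467), np.int64(13), np.int64(-1))]
264 [(np.int64(427), np.int64(-106), np.int64(96)), (np.int64(434), np.int64(-145), np.int64(126)), (np.int64(438), np.int64(-142), np.int64(123)), (np.int64(443), np.int64(-109), np.int64(96)), (np.int64(447), np.int64(-111), np.int64(97)), (np.int64(451), np.int64(-112), np.int64(97)), (np.int64(466), np.int64(5), np.int64(0))]
266 [(np.int64(426), np.int64(-145), np.int64(122)), (np.int64(434), np.int64(-144), np.int64(121)), (np.int64(438), np.int64(-145), np.int64(120)), (np.int64(441), np.int64(-150), np.int64(124)), (np.int64(446), np.int64(-140), np.int64(115)), (np.int64(451), np.int64(-112), np.int64(91)), (np.int64(465), np.int64(-1), np.int64(-1))]
268 [(np.int64(426), np.int64(-151), np.int64(122)), (np.int64(433), np.int64(-152), np.int64
[... 4569 characters left out ...]
 np.int64(-98), np.int64(2)), (np.int64(429), np.int64(-100), np.int64(3)), (np.int64(433), np.int64(-101), np.int64(3)), (np.int64(437), np.int64(-101), np.int64(2)), (np.int64(441), np.int64(-105), np.int64(5)), (np.int64(446), np.int64(-102), np.int64(2)), (np.int64(454), np.int64(-106), np.int64(3))]
298 [(np.int64(413), np.int64(-900), np.int64(742)), (np.int64(428), np.int64(-104), np.int64(0)), (np.int64(432), np.int64(-108), np.int64(4)), (np.int64(437), np.int64(-103), np.int64(-2)), (np.int64(441), np.int64(-107), np.int64(1)), (np.int64(445), np.int64(-109), np.int64(2)), (np.int64(453), np.int64(-110), np.int64(1))]
(np.float64(292.64116349497294), np.float64(271.76229022540394))
```

View pics/c2.png

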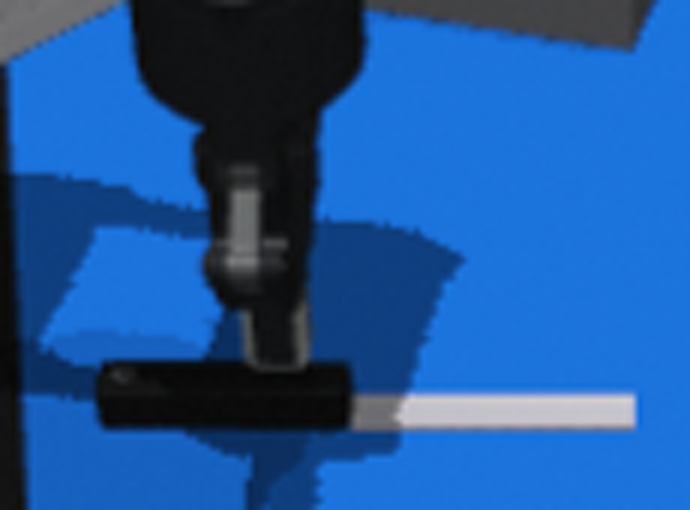

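```bash
python3 - <<'E'
from fit import *
d0=np.load('d0.npz')
for n in('side','top'):
    P=cloud(n,d0[n]);m=(d0[n]>.1)&(abs(P[...,0]-.203)<.12)&(abs(P[...,1]+.538)<.12)&(P[...,2]>.1)
    q=P[m]
    print(n,len(q),'zmin pcts',np.percentile(q[:,2],[0,.5,1,2,5,20]) if len(q) else '')
    if len(q):
        k=q[q[:,2]<np.percentile(q[:,2],2)];print(k[:12])
p,d=snap('top');P=cloud('top',d)
m=(d>.1)&(abs(P[...,0]-.442)<.06)&(abs(P[...,1]+.093)<.06)&(P[...,2]<.1)&(P[...,2]>.015);print(P[m][:10],m.sum())
E
```

```text
side 18978 zmin pcts [0.243  0.2554 0.2618 0.295  0.3108 0.3656]
[[ 0.1969 -0.4916  0.282 ]
 [ 0.1959 -0.4878  0.2775]
 [ 0.1956 -0.4918  0.2809]
 [ 0.1975 -0.491   0.2541]
 [ 0.1989 -0.4945  0.2565]
 [ 0.198  -0.4956  0.2564]
 [ 0.1991 -0.4959  0.2565]
 [ 0.1966 -0.4891  0.2481]
 [ 0.1976 -0.4959  0.255 ]
 [ 0.1984 -0.4955  0.2543]
 [ 0.1991 -0.4948  0.2532]
 [ 0.1982 -0.4959  0.253 ]]
top 3250 zmin pcts [0.2409 0.2467 0.2506 0.2572 0.2869 0.3236]
[[ 0.2293 -0.5782  0.2463]
 [ 0.2295 -0.5799  0.2469]
 [ 0.2275 -0.5733  0.2476]
 [ 0.2279 -0.5744  0.2492]
 [ 0.2286 -0.5743  0.2528]
 [ 0.2289 -0.5755  0.2543]
 [ 0.2287 -0.578   0.2534]
 [ 0.229  -0.5793  0.2546]
 [ 0.2289 -0.5838  0.2538]
 [ 0.2253 -0.5741  0.2461]
 [ 0.2257 -0.5751  0.2479]
 [ 0.2232 -0.5745  0.2452]]
[[ 0.4131 -0.0774  0.0209]
 [ 0.4106 -0.0777  0.0173]
 [ 0.4107 -0.08    0.0185]
 [ 0.4107 -0.0826  0.0177]
 [ 0.4082 -0.0774  0.0217]
 [ 0.4082 -0.08    0.0203]
 [ 0.4083 -0.0825  0.019 ]
 [ 0.4083 -0.0849  0.0208]
 [ 0.4057 -0.0775  0.0202]
 [ 0.4058 -0.0801  0.0189]] 78
```

Both cameras put the real fingertips about 25 mm short of the reported TCP: at the start, tips at 0.243 m against an expected 0.218 m with the fingers open. They closed above the handle. I'll correct for it by going 23 mm lower while watching the force.

send_rows([
  [0, 0, 0, 0, 0, 0, -1],
  [0, 0, 0, 0, 0, 0, -1],
  [0, 0, 0, 0, 0, 0, -1],
  [0, 0, 0, 0, 0, 0, -1],
  [0, 0, 0, 0, 0, 0, -1],
  [0, 0, -0.06, 0, 0, 0, -1],
  [0, 0, -0.11, 0, 0, 0, -1],
  [0, 0, -0.11, 0, 0, 0, -1],
])

```text
time_s: 5.62
eef_pos: [0.4409, -0.0926, -0.0198]
orientation: [-3.141, 0.003, -0.192]
wrist_force: [0.4, -0.8, 0.1]
width: 1.0
```

send_rows([
  [0, 0, 0, 0, 0, 0, 1],
  [0, 0, 0, 0, 0, 0, 1],
  [0, 0, 0, 0, 0, 0, 1],
  [0, 0, 0, 0, 0, 0, 1],
  [0, 0, 0, 0, 0, 0, 1],
  [0, 0, 0, 0, 0, 0, 1],
])

```text
time_s: 6.38
eef_pos: [0.4423, -0.0931, -0.0179]
orientation: [3.141, -0.001, -0.192]
wrist_force: [-1.2, 0.3, 5.7]
width: 0.179
```

send_rows([
  [0, 0, 0.15, 0, 0, 0, 1],
  [0, 0, 0.3, 0, 0, 0, 1],
  [0.02, 0.06, 0.3, 0, 0, 0.05, 1],
  [0.04, 0.12, 0.3, 0, 0, 0.1, 1],
  [0.06, 0.18, 0.3, 0, 0, 0.15, 1],
  [0.08, 0.24, 0.3, 0, 0, 0.2, 1],
  [0.1, 0.3, 0.3, 0, 0, 0.25, 1],
  [0.12, 0.36, 0.3, 0, 0, 0.3, 1],
  [0.14, 0.433, 0.3, 0, 0, 0.35, 1],
  [0.14, 0.433, 0.3, 0, 0, 0.4, 1],
  [0.14, 0.433, 0.215, 0, 0, 0.417, 1],
  [0.14, 0.433, 0.215, 0, 0, 0.417, 1],
])

```text
time_s: 7.88
eef_pos: [0.4687, -0.0061, 0.0236]
orientation: [-3.139, 0.001, 1.117]
wrist_force: [-0.2, -0.1, -0.8]
width: 0.174
```

```bash
python3 - <<'E'
from fit import *
o=robot.observe();print(o['eef_pos'],o['orientation'],o['width'],o['joints'])
for n in('top','side'):
    p,d=snap(n,n+'3.png');P=cloud(n,d);X,Y,Z=P[...,0],P[...,1],P[...,2]
    img=cv2.imread(f'pics/{n}3.png').astype(int);bl=img[...,0]-img[...,2]>50
    reg=(X>.40)&(X<.56)&(Y>-.09)&(Y<.118)&(d>.1)&(Z<.062)&~bl
    br=reg&(img.min(-1)>110)&(Z>.02)
    q=rect(n,P,br,'blade')
    u=np.array([.438,.899]);s=q[:,:2]@u
    for lo in np.arange(s.min(),s.max(),.02):
        k=q[(s>=lo)&(s<lo+.02)];print(round(lo,3),np.median(k,0),len(k))
    # case outline again
    rect(n,P,(X>.45)&(X<.68)&(Y>.05)&(Y<.3)&(Z<.1)&(Z>.05)&(d>.1)&~bl,'case')
a=cv2.imread('pics/side3.png')[170:300,220:380];cv2.imwrite('pics/c3.png',cv2.resize(a,None,fx=5,fy=4.6,interpolation=2))
E
```

```text
[ 0.4687 -0.0061  0.0236] [-3.1389  0.0008  1.1174] 0.17362279860914825 [-0.1617  0.304   1.9887 -0.0001  0.8517  0.2918]
top blade c 516.5 93.8 size 27.7 15.4 deg 66.38852 z med/max 0.04430090038507317 0.048746016102684475 65
0.297 [0.5155 0.092  0.0446] 45
0.317 [0.5205 0.1022 0.0427] 20
top case c 560.5 180.1 size 106.3 148.9 deg -25.942207 z med/max 0.05535131302998564 0.06372727828915115 2537
side blade c 515.7 94.9 size 14.7 4.4 deg 71.00235 z med/max 0.044918229790527786 0.04800322816388869 8
0.304 [0.5152 0.0937 0.0449] 8
side case c 572.2 171.2 size 107.8 127.0 deg -26.102888 z med/max 0.0550382202260834 0.05908779698119937 969
```

View pics/c3.png

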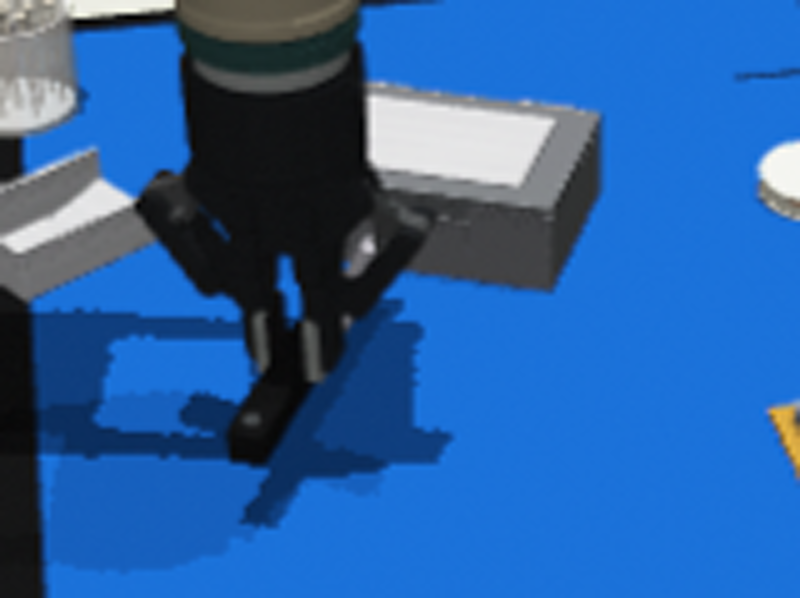

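The tool is held level. The blade top is at about 44.5 mm (notch 39–50 mm), with about 2 mm lateral error. Inserting.

send_rows([
  [0.02, 0.04, 0, 0, 0, 0, 1],
  [0.04, 0.08, 0, 0, 0, 0, 1],
  [0.06, 0.12, 0, 0, 0, 0, 1],
  [0.075, 0.155, 0, 0, 0, 0, 1],
  [0.09, 0.185, 0, 0, 0, 0, 1],
  [0.105, 0.215, 0, 0, 0, 0, 1],
  [0.114, 0.234, 0, 0, 0, 0, 1],
  [0.114, 0.234, 0, 0, 0, 0, 1],
], newtons=120)

```text
time_s: 8.98
eef_pos: [0.4929, 0.0406, 0.0244]
orientation: [3.142, 0.0, 1.118]
wrist_force: [-0.6, -0.9, -0.7]
width: 0.168
```

send_rows([
  [0, 0, 0.015, 0, 0, 0, 1],
  [0, 0, 0.03, 0, 0, 0, 1],
  [0.001, 0.001, 0.055, 0, 0, 0, 1],
  [0.002, 0.003, 0.082, 0, 0, 0, 1],
  [0.004, 0.007, 0.108, 0, 0, 0, 1],
  [0.007, 0.013, 0.135, 0, 0, 0, 1],
  [0.015, 0.03, 0.186, 0, 0, 0, 1],
  [0.026, 0.053, 0.234, 0, 0, 0, 1],
  [0.04, 0.082, 0.278, 0, 0, 0, 1],
  [0.056, 0.116, 0.318, 0, 0, 0, 1],
  [0.056, 0.116, 0.318, 0, 0, 0, 1],
])

```text
time_s: 10.35
eef_pos: [0.5053, 0.0646, 0.0889]
orientation: [3.139, -0.002, 1.118]
wrist_force: [0.1, -0.3, -0.6]
width: 0.169
```

```bash
python3 - <<'E'
from fit import *
for n in('top','side'):
    p,d=snap(n,n+'4.png')
a=cv2.imread('pics/side4.png')[120:290,220:380];b=cv2.imread('pics/top4.png')[180:300,180:340]
cv2.imwrite('pics/c4.png',np.hstack([cv2.resize(a,(400,425)),cv2.resize(b,(400,425))]))
E
```

```text
(no output)
```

View pics/c4.png

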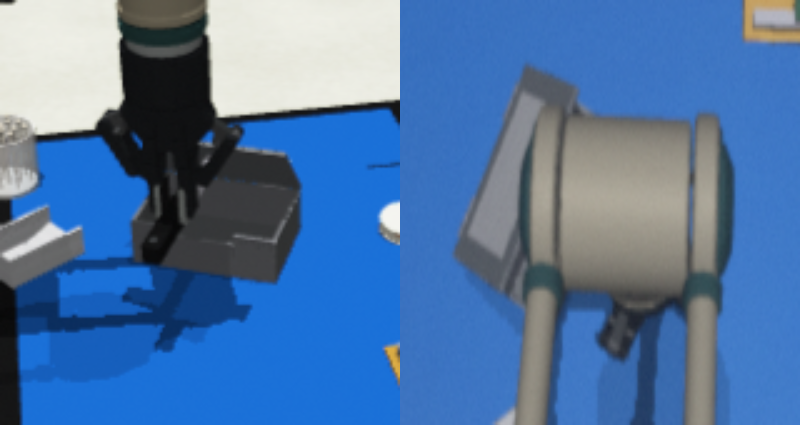

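The cover is open about 45° and the forces are low. I'll continue the arc to about 92°.

send_rows([
  [0.019, 0.039, 0.033, 0, 0, 0, 1],
  [0.029, 0.06, 0.047, 0, 0, 0, 1],
  [0.039, 0.081, 0.06, 0, 0, 0, 1],
  [0.05, 0.103, 0.071, 0, 0, 0, 1],
  [0.061, 0.126, 0.081, 0, 0, 0, 1],
  [0.073, 0.15, 0.088, 0, 0, 0, 1],
  [0.085, 0.174, 0.094, 0, 0, 0, 1],
  [0.097, 0.198, 0.098, 0, 0, 0, 1],
  [0.108, 0.222, 0.1, 0, 0, 0, 1],
  [0.117, 0.241, 0.1, 0, 0, 0, 1],
  [0.117, 0.241, 0.1, 0, 0, 0, 1],
])

```text
time_s: 11.82
eef_pos: [0.5281, 0.1123, 0.1081]
orientation: [3.141, -0.001, 1.118]
wrist_force: [-0.1, 0.5, -1.6]
width: 0.169
```

send_rows([
  [-0.06, -0.12, 0.02, 0, 0, 0, 1],
  [-0.14, -0.28, 0.1, 0, 0, 0, 1],
  [-0.23, -0.47, 0.1, 0, 0, 0, 1],
  [-0.31, -0.63, 0.1, 0, 0, 0, 1],
  [-0.39, -0.8, 0.1, 0, 0, 0, 1],
  [-0.39, -0.8, 0.1, 0, 0, 0, 1],
])

```text
time_s: 12.58
eef_pos: [0.4491, -0.0499, 0.1284]
orientation: [3.14, -0.0, 1.114]
wrist_force: [-0.8, 0.5, -1.8]
width: 0.169
```

```bash
python3 - <<'E'
from fit import *
u=np.array([.438,.899]);v=np.array([-.899,.438])
for n in('top','side'):
    p,d=snap(n,n+'5.png');P=cloud(n,d);S=P[...,:2]@u;T=P[...,:2]@v
    m=(d>.1)&(abs(S-.46)<.06)&(abs(T+.425)<.06)&(P[...,2]>.08)&(P[...,2]<.17)
    q=P[m];s=q[:,:2]@u
    for z in np.arange(.08,.17,.01):
        k=s[(q[:,2]>z)&(q[:,2]<=z+.01)]
        if len(k)>3:print(n,round(z,2),np.percentile(k,[10,50,90]),len(k))
E
```

```text
top 0.08 [0.4551 0.4557 0.4563] 47
top 0.09 [0.4551 0.456  0.4564] 56
top 0.1 [0.4554 0.4562 0.4566] 55
top 0.11 [0.4558 0.4565 0.4572] 55
top 0.12 [0.4559 0.4563 0.4571] 52
top 0.13 [0.4559 0.4569 0.4577] 72
top 0.14 [0.4565 0.4576 0.4614] 112
top 0.15 [0.4568 0.4587 0.4606] 56
side 0.08 [0.4522 0.4551 0.458 ] 157
side 0.09 [0.4524 0.4553 0.4578] 153
side 0.1 [0.4525 0.4554 0.4583] 152
side 0.11 [0.4526 0.4553 0.4581] 156
side 0.12 [0.4532 0.4557 0.4582] 169
side 0.13 [0.4532 0.4562 0.4591] 164
side 0.14 [0.4541 0.4565 0.4592] 173
side 0.15 [0.4523 0.456  0.4569] 16
```

The cover stands at about 92° in both views. Before laying the tool down, I'll check its pitch in the grip.

```bash
python3 - <<'E'
from fit import *
u=np.array([.438,.899]);v=np.array([-.899,.438])
o=robot.observe();g=o['eef_pos'];print(g)
for n in('top','side'):
    p,d=snap(n,n+'6.png');P=cloud(n,d);S=P[...,:2]@u-g[:2]@u;T=P[...,:2]@v-g[:2]@v
    m=(d>.1)&(abs(T)<.012)&(S>-.08)&(S<.14)&(P[...,2]>.1)&(P[...,2]<.19)
    for a in np.arange(-.08,.14,.01):
        k=m&(S>=a)&(S<a+.01)
        if k.sum()>3:print(n,round(a,2),np.percentile(P[k][:,2],[10,50,90]),k.sum())
E
```

```text
[ 0.4501 -0.0483  0.1284]
top 0.07 [0.1464 0.1487 0.1509] 19
top 0.08 [0.1462 0.1486 0.1512] 31
top 0.09 [0.1464 0.1485 0.1519] 32
top 0.1 [0.1465 0.1482 0.1511] 32
top 0.11 [0.1452 0.1485 0.1517] 32
top 0.12 [0.1458 0.1479 0.1503] 13
side -0.07 [0.1502 0.1593 0.1655] 88
side -0.06 [0.153  0.1648 0.167 ] 40
side -0.05 [0.1536 0.1655 0.1671] 42
side -0.04 [0.1529 0.1654 0.1664] 37
side -0.03 [0.1546 0.165  0.1662] 36
side -0.02 [0.1576 0.1664 0.1846] 80
side -0.01 [0.1646 0.1702 0.1849] 53
side -0.0 [0.1658 0.1733 0.1855] 27
side 0.01 [0.1648 0.166  0.1867] 10
side 0.04 [0.1461 0.1488 0.1495] 5
side 0.05 [0.1481 0.1492 0.1501] 11
```

send_rows([
  [0, -0.1, -0.15, 0, 0, 0, 1],
  [0, -0.2, -0.35, 0, 0, 0, 1],
  [0, -0.2, -0.55, 0, 0, 0, 1],
  [0, -0.2, -0.66, 0, 0, 0, 1],
  [0, -0.2, -0.7, 0, 0, 0, 1],
  [0, -0.2, -0.718, 0, 0, 0, 1],
  [0, -0.2, -0.718, 0, 0, 0, 1],
  [0, -0.2, -0.718, 0, 0, 0, 1],
])

```text
time_s: 13.78
eef_pos: [0.4502, -0.0884, -0.0148]
orientation: [3.139, -0.0, 1.118]
wrist_force: [-0.2, 0.2, -0.6]
width: 0.169
```

send_rows([
  [0, 0, 0, 0, 0, 0, -1],
  [0, 0, 0, 0, 0, 0, -1],
  [0, 0, 0, 0, 0, 0, -1],
  [0, 0, 0, 0, 0, 0, -1],
  [0, 0, 0, 0, 0, 0, -1],
  [0, 0, 0.2, 0, 0, 0, -1],
  [0, 0, 0.5, 0, 0, 0, -1],
  [0, 0, 0.75, 0, 0, 0, -1],
  [0, 0, 0.75, 0, 0, 0, -1],
])

```text
time_s: 14.9
eef_pos: [0.4525, -0.0893, 0.1384]
orientation: [3.132, -0.001, 1.118]
wrist_force: [-0.1, 0.3, -1.0]
width: 1.0
```

Tool laid down. Next is the scoop. Combining both views, its grip is at (0.562,-0.338), yaw 152.5°, so the gripper goes to yaw -27.5°.

send_rows([
  [0.1, -0.15, 0.1, 0, 0, -0.06, -1],
  [0.2, -0.3, 0.1, 0, 0, -0.12, -1],
  [0.3, -0.5, 0.1, 0, 0, -0.18, -1],
  [0.4, -0.7, 0.1, 0, 0, -0.24, -1],
  [0.5, -0.9, 0.1, 0, 0, -0.3, -1],
  [0.563, -1, 0.1, 0, 0, -0.36, -1],
  [0.563, -1, 0.1, 0, 0, -0.42, -1],
  [0.563, -1, 0.1, 0, 0, -0.48, -1],
  [0.563, -1, 0.1, 0, 0, -0.508, -1],
  [0.563, -1, 0.1, 0, 0, -0.508, -1],
])

```text
time_s: 16.15
eef_pos: [0.5612, -0.2878, 0.1526]
orientation: [-3.141, 0.003, -0.477]
wrist_force: [0.6, -0.4, 0.0]
width: 0.999
```

send_rows([
  [0, -0.24, 0, 0, 0, 0, -1],
  [0, -0.247, -0.1, 0, 0, 0, -1],
  [0, -0.247, -0.3, 0, 0, 0, -1],
  [0, -0.247, -0.3, 0, 0, 0, -1],
])

```text
time_s: 16.65
eef_pos: [0.5592, -0.3357, 0.0904]
orientation: [-3.14, 0.009, -0.477]
wrist_force: [-0.2, 0.6, 0.8]
width: 1.002
```

```bash
python3 - <<'E'
from fit import *
o=robot.observe();g=o['eef_pos'];print(g,o['orientation'],o['joints'])
for n in('top','side'):
    p,d=snap(n,n+'7.png');P=cloud(n,d);X,Y,Z=P[...,0],P[...,1],P[...,2]
    img=cv2.imread(f'pics/{n}7.png').astype(int);bl=img[...,0]-img[...,2]>50
    reg=(X>.36)&(X<.64)&(Y>-.40)&(Y<-.22)&(Z<.05)&(d>.1)&~bl
    try:
        rect(n,P,reg&(Z>.022)&(img.max(-1)<70),'handle');rect(n,P,reg&(Z>.004)&(img.max(-1)>=85),'tray')
    except Exception as e: print(e)
a=cv2.imread('pics/side7.png')[260:420,250:410];b=cv2.imread('pics/top7.png')[180:340,180:480]
cv2.imwrite('pics/c7.png',np.hstack([cv2.resize(a,(400,400)),cv2.resize(b,(400,400))]))
E
```

```text
[ 0.5592 -0.3357  0.0904] [-3.1401  0.0091 -0.4769] [-0.6472  0.4718  1.4917 -0.0001  1.1872  1.4005]
top handle c 558.0 -333.8 size 12.1 52.7 deg -26.476955 z med/max 0.03480750839192304 0.04018933772584332 114
top tray c 495.9 -301.5 size 58.0 90.5 deg -27.9515 z med/max 0.012488258758679871 0.03612955519558714 363
side handle c 561.3 -339.7 size 16.0 63.2 deg -27.859627 z med/max 0.034191212137006655 0.039162647690774155 376
side tray c 495.4 -305.3 size 64.4 88.8 deg -27.87604 z med/max 0.01552504922765352 0.0348239300308566 1453
```

View pics/c7.png

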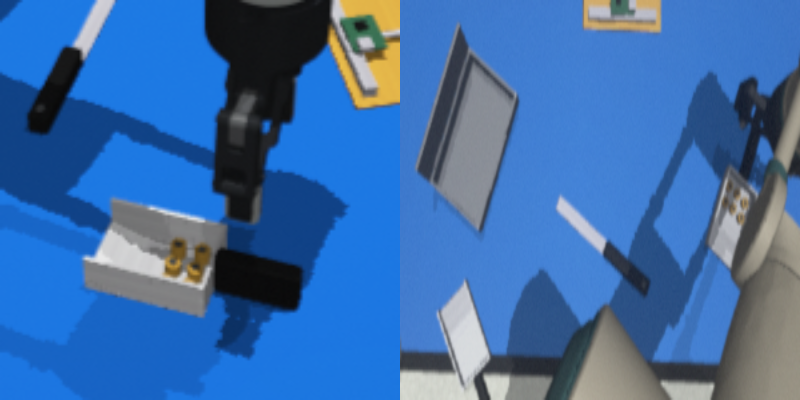

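The top view shows the cover upright and the pry tool flat. The gripper is straddling the black scoop handle, so I'm descending to grip it.

send_rows([
  [0, 0, -0.2, 0, 0, 0, -1],
  [0, 0, -0.4, 0, 0, 0, -1],
  [0, 0, -0.5, 0, 0, 0, -1],
  [0, 0, -0.55, 0, 0, 0, -1],
  [0, 0, -0.55, 0, 0, 0, -1],
  [0, 0, -0.55, 0, 0, 0, 1],
  [0, 0, -0.55, 0, 0, 0, 1],
  [0, 0, -0.55, 0, 0, 0, 1],
  [0, 0, -0.55, 0, 0, 0, 1],
  [0, 0, -0.55, 0, 0, 0, 1],
  [0, 0, -0.55, 0, 0, 0, 1],
], newtons=80)

```text
time_s: 18.12
eef_pos: [0.5622, -0.3378, -0.015]
orientation: [3.141, -0.001, -0.478]
wrist_force: [-0.5, 0.7, 4.1]
width: 0.148
```

send_rows([
  [0, 0, 0.05, 0, 0, 0, 1],
  [0, 0, 0.15, 0, 0, 0, 1],
  [0, 0, 0.25, 0, 0, 0, 1],
  [0, 0, 0.35, 0, 0, 0, 1],
  [0, 0, 0.45, 0, 0, 0, 1],
  [0, 0, 0.5, 0, 0, 0, 1],
  [0, 0, 0.5, 0, 0, 0, 1],
], newtons=110)

```text
time_s: 19.0
eef_pos: [0.5622, -0.3378, 0.0849]
orientation: [3.141, -0.001, -0.478]
wrist_force: [-0.6, 0.7, -1.8]
width: 0.139
```

```bash
python3 - <<'E'
from fit import *
o=robot.observe();g=o['eef_pos'];print(g,o['orientation'],o['joints'],o['width'])
w=np.array([-.887,.462]);v=np.array([-.462,-.887])
for n in('top','side'):
    p,d=snap(n,n+'8.png');P=cloud(n,d);S=(P[...,:2]-g[:2])@w;T=(P[...,:2]-g[:2])@v
    m=(d>.1)&(abs(T)<.04)&(S>-.04)&(S<.15)&(P[...,2]>.04)&(P[...,2]<.16)
    for a in np.arange(-.04,.15,.01):
        k=m&(S>=a)&(S<a+.01)
        if k.sum()>3:print(n,round(a,2),np.percentile(P[k][:,2],[2,10,50,90,98]),'T',np.percentile(T[k],[2,98]),k.sum())
E
```

```text
[ 0.5622 -0.3378  0.0849] [ 3.1414 -0.001  -0.478 ] [-0.647   0.4759  1.4995 -0.0001  1.1652  1.4019] 0.13907870771902192
top 0.0 [0.1161 0.124  0.1342 0.1534 0.1575] T [-0.023   0.0056] 25
top 0.01 [0.1088 0.1163 0.1341 0.1528 0.159 ] T [-0.0355  0.0101] 57
top 0.02 [0.1085 0.1193 0.1332 0.136  0.1386] T [-0.0074  0.0053] 36
top 0.03 [0.0969 0.0993 0.1177 0.1319 0.1359] T [-0.0303  0.014 ] 116
top 0.04 [0.0989 0.1005 0.1125 0.1266 0.1322] T [-0.0304  0.0124] 74
top 0.05 [0.097  0.0987 0.1034 0.1169 0.1327] T [-0.0302  0.0106] 76
top 0.06 [0.0984 0.1007 0.112  0.1203 0.1309] T [-0.0306  0.0074] 79
top 0.07 [0.0972 0.0986 0.1014 0.1291 0.1333] T [-0.0307  0.0054] 68
top 0.08 [0.0979 0.0984 0.1011 0.1276 0.1321] T [-0.0303  0.0037] 62
top 0.09 [0.0981 0.0996 0.1031 0.1289 0.1307] T [-0.0304  0.0017] 61
top 0.1 [0.1006 0.1034 0.1069 0.1281 0.132 ] T [-0.0304 -0.0005] 56
top 0.11 [0.1052 0.1065 0.1112 0.1282 0.1314] T [-0.0303 -0.0016] 56
top 0.12 [0.1071 0.1113 0.1151 0.1192 0.1252] T [-0.0298 -0.0036] 8
side -0.04 [0.1029 0.1052 0.1207 0.1314 0.1328] T [-0.0038  0.0083] 26
side -0.03 [
[... 341 characters left out ...]
0.02 [0.1012 0.1043 0.1172 0.1322 0.1346] T [0.0041 0.009 ] 84
side 0.03 [0.0997 0.1042 0.1229 0.1312 0.1321] T [-0.0289  0.0322] 213
side 0.04 [0.1003 0.1054 0.1135 0.1286 0.1313] T [-0.0282  0.0322] 244
side 0.05 [0.0994 0.1007 0.112  0.1292 0.1316] T [-0.0282  0.0321] 219
side 0.06 [0.101  0.1055 0.1134 0.1294 0.1314] T [-0.0278  0.0319] 223
side 0.07 [0.0992 0.1004 0.1116 0.1293 0.1319] T [-0.0281  0.0321] 209
side 0.08 [0.0993 0.1004 0.1107 0.129  0.1313] T [-0.0281  0.0324] 230
side 0.09 [0.0998 0.1016 0.1086 0.1294 0.1317] T [-0.0281  0.032 ] 229
side 0.1 [0.1002 0.1041 0.1096 0.1288 0.1316] T [-0.0277  0.032 ] 232
side 0.11 [0.1017 0.1074 0.1122 0.1299 0.1316] T [-0.0281  0.0321] 217
```

The scoop is held level, bottom 14 mm above the TCP height, with the lip 121 mm ahead. I'll turn it counter-clockwise by 181° in two carries to point along case -y. That way the pour keeps the wrist within its ranges and parallel to the cover.

send_rows([
  [-0.01, 0.03, 0.03, 0, 0, 0.02, 1],
  [-0.04, 0.1, 0.06, 0, 0, 0.06, 1],
  [-0.08, 0.2, 0.1, 0, 0, 0.11, 1],
  [-0.12, 0.31, 0.1, 0, 0, 0.16, 1],
  [-0.16, 0.42, 0.1, 0, 0, 0.21, 1],
  [-0.2, 0.53, 0.1, 0, 0, 0.26, 1],
  [-0.24, 0.64, 0.1, 0, 0, 0.31, 1],
  [-0.28, 0.75, 0.1, 0, 0, 0.36, 1],
  [-0.31, 0.85, 0.1, 0, 0, 0.41, 1],
  [-0.34, 0.93, 0.1, 0, 0, 0.46, 1],
  [-0.36, 0.98, 0.1, 0, 0, 0.49, 1],
  [-0.36, 1, 0.1, 0, 0, 0.504, 1],
])

```text
time_s: 20.6
eef_pos: [0.489, -0.1367, 0.1036]
orientation: [-3.139, 0.0, 1.107]
wrist_force: [-0.1, -0.3, -2.1]
width: 0.137
```

send_rows([
  [-0.01, 0.03, 0, 0, 0, 0.02, 1],
  [-0.04, 0.1, 0, 0, 0, 0.06, 1],
  [-0.08, 0.2, 0, 0, 0, 0.11, 1],
  [-0.12, 0.31, 0, 0, 0, 0.16, 1],
  [-0.16, 0.42, 0, 0, 0, 0.21, 1],
  [-0.2, 0.53, 0, 0, 0, 0.26, 1],
  [-0.24, 0.64, 0, 0, 0, 0.31, 1],
  [-0.28, 0.75, 0, 0, 0, 0.36, 1],
  [-0.31, 0.85, 0, 0, 0, 0.41, 1],
  [-0.34, 0.93, 0, 0, 0, 0.46, 1],
  [-0.345, 0.98, 0, 0, 0, 0.49, 1],
  [-0.345, 1, 0, 0, 0, 0.504, 1],
])

```text
time_s: 22.1
eef_pos: [0.4209, 0.0626, 0.1041]
orientation: [-3.141, -0.001, 2.69]
wrist_force: [-0.3, 0.1, -1.7]
width: 0.141
```

send_rows([
  [0, 0.03, 0, 0, 0, 0, 1],
  [0, 0.1, 0, 0, 0, 0, 1],
  [0, 0.2, 0, 0, 0, 0, 1],
  [0, 0.31, 0, 0, 0, 0, 1],
  [0, 0.42, 0, 0, 0, 0, 1],
  [0, 0.53, 0, 0, 0, 0, 1],
  [0, 0.64, 0, 0, 0, 0, 1],
  [0, 0.74, 0, 0, 0, 0, 1],
  [0, 0.82, 0, 0, 0, 0, 1],
  [0, 0.87, 0, 0, 0, 0, 1],
  [0, 0.87, 0, 0, 0, 0, 1],
])

```text
time_s: 23.48
eef_pos: [0.421, 0.2368, 0.1043]
orientation: [-3.141, 0.0, 2.69]
wrist_force: [0.4, -0.7, -2.0]
width: 0.138
```

```bash
python3 - <<'E'
from fit import *
o=robot.observe();g=o['eef_pos'];print(g,o['orientation'],o['joints'],o['width'])
for n in('top','side'):
    p,d=snap(n,n+'9.png')
    for b in robot.boxes_of('scoop_spout',n): print(n,b['at'],b['score'],world(n,d,*b['at']))
print('pred lip px',proj('top',np.append(g[:2]+.121*np.array([.899,-.438]),g[2]+.0265)),proj('side',np.append(g[:2]+.121*np.array([.899,-.438]),g[2]+.0265)))
a=cv2.imread('pics/side9.png')[110:260,200:380];b=cv2.imread('pics/top9.png')[180:330,140:320]
cv2.imwrite('pics/c9.png',np.hstack([cv2.resize(a,(400,334)),cv2.resize(b,(400,334))]))
E
```

```text
[0.421  0.2368 0.1043] [-3.1415  0.0001  2.6896] [ 0.3683  0.2218  1.8532 -0.0001  1.0666 -0.7504] 0.1377716312929805
top [260.6, 217.8] 0.74 [0.491  0.205  0.1206]
top [319.2, 228.7] 0.66 [0.3546 0.1915 0.0013]
side [170.9, 270.7] 0.83 [0.4762 0.1745 0.1488]
side [219.5, 224.5] 0.6 [0.3493 0.2082 0.0018]
pred lip px (np.float64(243.40123046537272), np.float64(227.25560086514312)) (np.float64(173.4198854439314), np.float64(292.7191489608256))
```

View pics/c9.png

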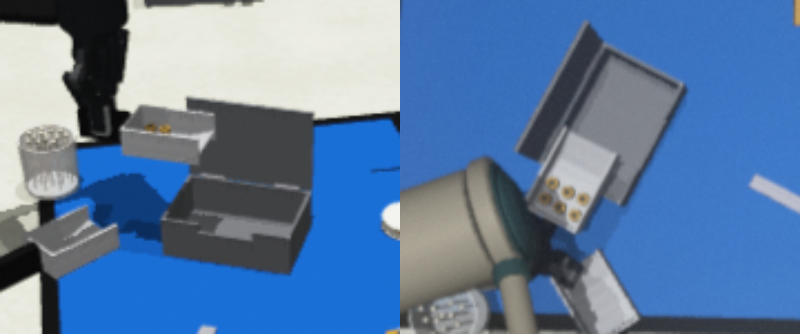

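All six spacers are in the scoop, and the spout is over the near end of the open case, parallel to the upright cover. I'll lower it and start the tilt about the lip.

send_rows([
  [0, 0, -0.06, 0.007, 0.015, 0, 1],
  [0, 0, -0.12, 0.015, 0.03, 0, 1],
  [-0.005, 0.003, -0.15, 0.024, 0.05, 0, 1],
  [-0.012, 0.006, -0.152, 0.0365, 0.075, 0, 1],
  [-0.008, 0.004, -0.098, 0.0487, 0.1, 0, 1],
  [0, 0, -0.045, 0.0608, 0.125, 0, 1],
  [0.0135, -0.0066, 0.0075, 0.073, 0.15, 0, 1],
  [0.0135, -0.0066, 0.0075, 0.073, 0.15, 0, 1],
])

```text
time_s: 24.68
eef_pos: [0.426, 0.2338, 0.1051]
orientation: [3.142, -0.522, 2.686]
wrist_force: [-0.2, -0.2, -2.1]
width: 0.139
```

```bash
python3 - <<'E'
from fit import *
o=robot.observe();print(o['eef_pos'],o['orientation'],o['joints'],o['width'],o['wrist_force'])
E
```

```text
[0.426  0.2338 0.1051] [ 3.1415 -0.5219  2.6859] [ 0.1293  0.4557  1.6265  0.2795  1.509  -1.0673] 0.13919313410946624 [-0.2074 -0.2451 -2.1286]
```

send_rows([
  [0.0165, -0.008, 0.051, 0.0122, 0.025, 0, 1],
  [0.0375, -0.018, 0.1, 0.0243, 0.0498, 0, 1],
  [0.0615, -0.03, 0.1465, 0.0365, 0.075, 0, 1],
  [0.0895, -0.0434, 0.191, 0.0487, 0.0997, 0, 1],
  [0.121, -0.059, 0.232, 0.0608, 0.125, 0, 1],
  [0.1555, -0.0754, 0.27, 0.073, 0.1497, 0, 1],
  [0.1925, -0.094, 0.305, 0.0852, 0.1747, 0, 1],
  [0.2325, -0.1134, 0.3355, 0.0973, 0.1996, 0, 1],
  [0.2325, -0.1134, 0.3355, 0.0973, 0.1996, 0, 1],
  [0.2325, -0.1134, 0.3355, 0.0973, 0.1996, 0, 1],
  [0.2325, -0.1134, 0.3355, 0.0973, 0.1996, 0, 1],
])

```text
time_s: 26.05
eef_pos: [0.4697, 0.2128, 0.1739]
orientation: [3.139, -1.219, 2.692]
wrist_force: [0.6, -0.7, -1.4]
width: 0.143
```

```bash
python3 - <<'E'
from fit import *
o=robot.observe();print(o['eef_pos'],o['orientation'],o['joints'],o['width'],o['wrist_force'])
for n in('top','side'): snap(n,n+'10.png')
a=cv2.imread('pics/side10.png')[110:260,200:380];b=cv2.imread('pics/top10.png')[180:330,140:320]
cv2.imwrite('pics/c10.png',np.hstack([cv2.resize(a,(400,334)),cv2.resize(b,(400,334))]))
for n in('top','side'):
    print(n,[(b['at'],round(b['score'],2)) for b in robot.boxes_of('spacer1',n)])
E
```

```text
[0.4697 0.2128 0.1739] [ 3.1387 -1.2194  2.6919] [-0.0212  0.8193  1.2621  0.5011  2.1844 -1.1091] 0.14253571959275285 [ 0.5517 -0.7412 -1.444 ]
top []
side []
```

View pics/c10.png

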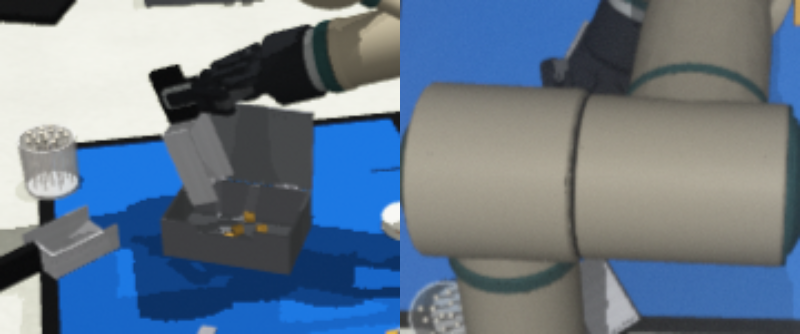

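The side view shows spacers inside the case, and the load fell by about 0.7 N, which is the weight of six spacers. I'll tilt back and rise.

send_rows([
  [0, 0, 0, 0, 0, 0, 1],
  [0, 0, 0, 0, 0, 0, 1],
  [-0.077, 0.038, 0.034, -0.0243, -0.05, 0, 1],
  [-0.143, 0.07, 0.055, -0.0486, -0.0999, 0, 1],
  [-0.195, 0.095, 0.065, -0.073, -0.1498, 0, 1],
  [-0.2325, 0.1134, 0.065, -0.0973, -0.1996, 0, 1],
  [-0.254, 0.124, 0.01, -0.1216, -0.2497, 0, 1],
  [-0.2586, 0.126, -0.0485, -0.146, -0.2996, 0, 1],
  [-0.246, 0.12, -0.0555, -0.1703, -0.3496, 0, 1],
  [-0.246, 0.12, -0.0555, -0.1703, -0.3496, 0, 1],
])

```text
time_s: 27.5
eef_pos: [0.4171, 0.2373, 0.1626]
orientation: [-3.141, -0.002, 2.693]
wrist_force: [0.6, 0.3, -1.8]
width: 0.141
```

```bash
python3 - <<'E'
from fit import *
o=robot.observe();print(o['eef_pos'],o['orientation'],o['joints'],o['width'],o['wrist_force'])
for n in('top','side'): snap(n,n+'11.png')
a=cv2.imread('pics/side11.png')[110:260,200:380];b=cv2.imread('pics/top11.png')[180:330,140:320]
cv2.imwrite('pics/c11.png',np.hstack([cv2.resize(a,(400,334),interpolation=2),cv2.resize(b,(400,334),interpolation=2)]))
for n in('top','side'):
    img=cv2.imread(f'pics/{n}11.png').astype(int)
    m=(img[...,2]-img[...,0]>60)&(img[...,2]>90)
    k,l,st,ce=cv2.connectedComponentsWithStats(m.astype(np.uint8))
    print(n,[(ce[i].round(),st[i,4]) for i in range(1,k) if 3<st[i,4]<200 and 130<ce[i,0]<400])
E
```

```text
[0.4171 0.2373 0.1626] [-3.1412 -0.0016  2.6932] [ 0.3713  0.1637  1.7677  0.001   1.2116 -0.7515] 0.1407720074259957 [ 0.6105  0.2843 -1.7571]
top [(array([236., 225.]), np.int32(10)), (array([224., 229.]), np.int32(9)), (array([233., 236.]), np.int32(11)), (array([241., 243.]), np.int32(22)), (array([249., 247.]), np.int32(7))]
side [(array([145.,  85.]), np.int32(183)), (array([312., 207.]), np.int32(19)), (array([306., 213.]), np.int32(27)), (array([317., 212.]), np.int32(13))]
```

View pics/c11.png

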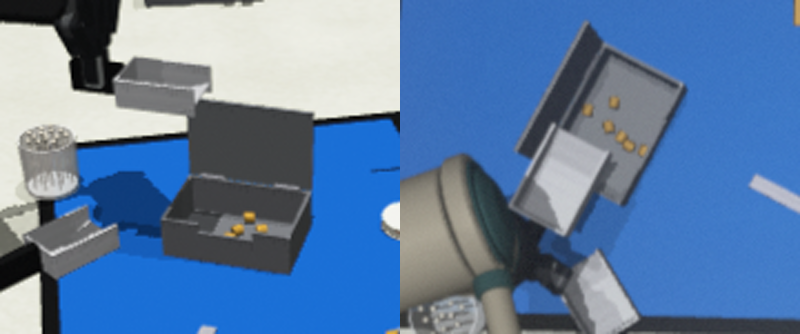

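The top view shows all six spacers in the case, at crop (587,110), (614,101), (607,127), (621,136), (628,145) and (643,150). The scoop is empty and the cover still upright. I'll return the scoop to its original spot.

send_rows([
  [0, -0.1, 0, 0, 0, 0, 1],
  [0, -0.25, 0, 0, 0, 0, 1],
  [0, -0.42, 0, 0, 0, 0, 1],
  [0, -0.6, 0, 0, 0, 0, 1],
  [0, -0.76, 0, 0, 0, 0, 1],
  [0, -0.87, 0, 0, 0, 0, 1],
])

```text
time_s: 28.35
eef_pos: [0.4222, 0.0599, 0.1616]
orientation: [-3.141, -0.002, 2.685]
wrist_force: [0.2, -0.5, -1.1]
width: 0.141
```

send_rows([
  [0.03, -0.1, 0, 0, 0, -0.05, 1],
  [0.07, -0.2, 0, 0, 0, -0.1, 1],
  [0.1, -0.3, 0, 0, 0, -0.15, 1],
  [0.14, -0.4, 0, 0, 0, -0.2, 1],
  [0.17, -0.5, 0, 0, 0, -0.25, 1],
  [0.2, -0.6, 0, 0, 0, -0.3, 1],
  [0.24, -0.7, 0, 0, 0, -0.35, 1],
  [0.27, -0.8, 0, 0, 0, -0.4, 1],
  [0.31, -0.9, 0, 0, 0, -0.45, 1],
  [0.345, -1, 0, 0, 0, -0.504, 1],
])

```text
time_s: 29.6
eef_pos: [0.4909, -0.1402, 0.1612]
orientation: [-3.139, -0.001, 1.097]
wrist_force: [0.1, -0.2, -1.0]
width: 0.137
```

send_rows([
  [0.03, -0.1, 0, 0, 0, -0.05, 1],
  [0.07, -0.2, 0, 0, 0, -0.1, 1],
  [0.1, -0.3, 0, 0, 0, -0.15, 1],
  [0.14, -0.4, 0, 0, 0, -0.2, 1],
  [0.18, -0.5, 0, 0, 0, -0.25, 1],
  [0.21, -0.6, 0, 0, 0, -0.3, 1],
  [0.25, -0.7, 0, 0, 0, -0.35, 1],
  [0.28, -0.8, 0, 0, 0, -0.4, 1],
  [0.32, -0.9, 0, 0, 0, -0.45, 1],
  [0.36, -1, 0, 0, 0, -0.504, 1],
  [0.36, -1, 0, 0, 0, -0.504, 1],
])

```text
time_s: 30.98
eef_pos: [0.5621, -0.341, 0.1603]
orientation: [-3.141, 0.002, -0.48]
wrist_force: [0.1, 0.4, -1.2]
width: 0.137
```

send_rows([
  [0, 0, -0.15, 0, 0, 0, 1],
  [0, 0, -0.35, 0, 0, 0, 1],
  [0, 0, -0.55, 0, 0, 0, 1],
  [0, 0, -0.7, 0, 0, 0, 1],
  [0, 0, -0.8, 0, 0, 0, 1],
  [0, 0, -0.85, 0, 0, 0, 1],
  [0, 0, -0.87, 0, 0, 0, 1],
  [0, 0, -0.88, 0, 0, 0, 1],
  [0, 0, -0.88, 0, 0, 0, 1],
])

```text
time_s: 32.1
eef_pos: [0.5624, -0.3379, -0.0134]
orientation: [3.141, -0.001, -0.478]
wrist_force: [0.1, 0.3, -0.9]
width: 0.14
```

send_rows([
  [0, 0, -0.008, 0, 0, 0, 1],
  [0, 0, -0.008, 0, 0, 0, 1],
  [0, 0, -0.008, 0, 0, 0, -1],
  [0, 0, -0.008, 0, 0, 0, -1],
  [0, 0, -0.008, 0, 0, 0, -1],
  [0, 0, -0.008, 0, 0, 0, -1],
  [0, 0, 0.05, 0, 0, 0, -1],
  [0, 0, 0.25, 0, 0, 0, -1],
  [0, 0, 0.5, 0, 0, 0, -1],
  [0, 0, 0.8, 0, 0, 0, -1],
  [0, 0, 1, 0, 0, 0, -1],
  [0, 0, 1, 0, 0, 0, -1],
])

```text
time_s: 33.6
eef_pos: [0.5641, -0.3391, 0.1916]
orientation: [3.14, -0.01, -0.478]
wrist_force: [-0.0, -0.2, -0.3]
width: 0.999
```

send_rows([
  [-0.3, -0.3, 0, 0, 0, 0, -1],
  [-0.6, -0.6, 0, 0, 0, 0, -1],
  [-0.9, -0.8, 0, 0, 0, 0, -1],
  [-1, -1, 0, 0, 0, 0, -1],
  [-1, -1, 0, 0, 0, 0, -1],
  [-1, -1, 0, 0, 0, 0, -1],
])

```text
time_s: 34.35
eef_pos: [0.3595, -0.539, 0.1846]
orientation: [-3.141, 0.002, -0.482]
wrist_force: [0.4, 0.3, 0.1]
width: 0.997
```

```bash
python3 - <<'E'
from fit import *
o=robot.observe();print(o['time_s'],o['eef_pos'],o['wrist_force'])
u=np.array([.438,.899]);v=np.array([-.899,.438])
for n in('top','side'):
    p,d=snap(n,n+'12.png');P=cloud(n,d);X,Y,Z=P[...,0],P[...,1],P[...,2]
    img=cv2.imread(f'pics/{n}12.png').astype(int);bl=img[...,0]-img[...,2]>50
    reg=(X>.36)&(X<.62)&(Y>-.42)&(Y<-.22)&(Z<.1)&(d>.1)&~bl
    rect(n,P,reg&(Z>.004),'scoop')
    rect(n,P,(X>.36)&(X<.56)&(Y>-.2)&(Y<.06)&(Z<.1)&(Z>-.01)&(d>.1)&~bl,'pry')
    S=P[...,:2]@u;T=P[...,:2]@v
    m=(d>.1)&(abs(S-.46)<.03)&(abs(T+.425)<.06)
    for z in(.08,.14):
        k=m&(Z>z-.008)&(Z<z+.008); print('lid',z,np.median(S[k]))
    print(n,'changed:',{l:[(np.round(b['at']),round(b['score'],2)) for b in robot.boxes_of(l,n)][:1] for l in('board_holder','swab_jar','wick_spool')})
a=cv2.imread('pics/side12.png')[150:450,180:480];b=cv2.imread('pics/top12.png')[130:340,120:500]
cv2.imwrite('pics/c12.png',np.hstack([cv2.resize(a,(330,330)),cv2.resize(b,(470,330))]))
E
```

```text
34.35 [ 0.3595 -0.539   0.1846] [0.3989 0.3298 0.0972]
top scoop c 521.6 -315.2 size 60.6 148.4 deg -26.863222 z med/max 0.02104700945426552 0.0400757916920671 598
top pry c 463.3 -60.4 size 186.9 15.9 deg 63.766773 z med/max 0.006571052923454834 0.024940904891295412 458
lid 0.08 0.4557299223951088
lid 0.14 0.4568874705505693
top changed: {'board_holder': [(array([173., 344.]), 0.67)], 'swab_jar': [(array([320., 161.]), 0.86)], 'wick_spool': [(array([159., 244.]), 0.88)]}
side scoop c 523.0 -319.1 size 64.1 150.4 deg -27.331196 z med/max 0.020605051557575527 0.038495449445793306 1891
side pry c 463.5 -65.4 size 193.0 18.8 deg 64.16875 z med/max 0.016725551876815403 0.023625916166318484 498
lid 0.08 0.45493928116210136
lid 0.14 0.45590214802510387
side changed: {'board_holder': [(array([280., 404.]), 0.65)], 'swab_jar': [(array([183., 234.]), 0.51)], 'wick_spool': [(array([212., 385.]), 0.56)]}
```

View pics/c12.png

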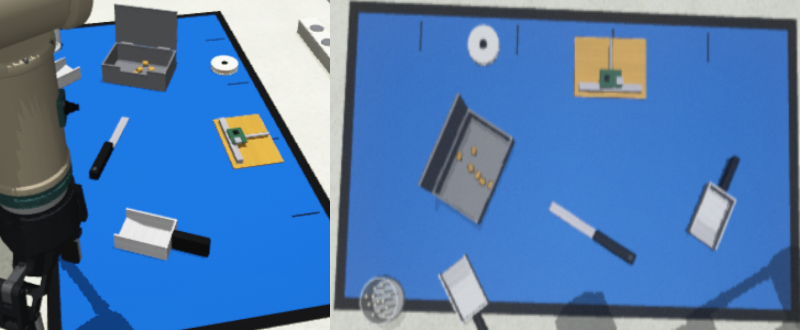

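The final view shows six spacers in the open case, around crop (473,170), and the cover upright. The pry tool is flat, the empty scoop is upright at (712,205), and the bystanders have not moved. Handing in.

```bash
python3 -c "
from rig import robot
print(robot.job_done())"
```

```text
the job is handed in; nothing more can be done
None
```

The job is done and handed in at about 34 s of the 69 s allowed. I levered the cover open with the pry tool and laid the tool flat on the bench. Then I poured the six spacers into the case and set the empty scoop back upright where it had been.

**Last checks:**
- **Cover:** stands at about 91–92° in both camera views.
- **Spacers:** all six show inside the case from above. The measured load also fell by about 0.7 N during the pour, which is the weight of six. The side view shows only some of them because the case wall hides the rest.
- **Tools:** the pry tool is flat, and the scoop is level within a few millimetres of its start.
- **Bystanders:** the board holder, swab jar and wick spool look unmoved. The detector's points for them shifted by a few pixels (10 for the jar in the side view), which I took as noise.
- **Forces:** the highest wrist force I read was about 6 N.

**One disagreement:** the real fingertips ended about 25 mm short of the reported TCP. The first grasp on the pry tool closed on air above the handle, touching nothing. I measured the gap in both views and corrected for it in every later move.

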